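Set the stop pin, then index the slide sleeve one hole on and hold its lock plunger home

ROBOT

A 6-joint arm with a two-finger parallel gripper is mounted at the origin on the work surface. World frame = base frame: x ahead of the robot, y to its left, z up, the work surface at z = 0. Lengths are in m, angles in rad, forces in N, time in s.
With the tool pointing down it reaches from about 0.375 to 0.975 m from the base axis. Payload 3.8 kg.
Tool frame: the origin (TCP) lies at the very end of the fingers, on their centre line; the grasp point (between the pads) lies 19 mm behind it; z points along the fingers, y is the direction in which the jaws open and shut (so a half turn about z gives the same grasp; the last joint's range is limited). The gripper opens to 85 mm and grips with 20 to 120 N. Pads are 22 mm wide; open, the fingers measure 114 mm over their backs; the gripper's body (76 mm by 85 mm) begins 54 mm behind the grasp point. The pads swing forward as they close: fully open they stand 13 mm farther back than shut.
Start: joints at [1.28, 0.264, 1.604, -0, 1.274, -0.037], TCP at [0.169, 0.653, 0.231] pointing down, gripper open.
Joint ranges: [-2.63, 2.63], [-0.94, 2.18], [0.31, 2.57], [-1.31, 4.45], [0, 2.66], [-2.55, 2.55]. Speed limits (rad/s): [2.57, 2.57, 3.14, 3.14, 3.14, 3.14].

INTERFACE

Orientations are given as a rotation vector (axis times angle).
In Python, from workcell import read_state, read_camera, camera_info, finish_job gives the robot as it stands. The module is installed in compiled form; this text tells all that it offers.
- The arm moves only by the tool play_rows, never from a script. Its argument "motion" is a list of rows, each a list of 5 numbers: the shift along the tool's x, y, z in units of 1000 mm (1.0 is 1000 mm), then the turn about the tool's z in units of 2 pi rad (1.0 is 2 pi rad), then the finger opening in mm, from 0 to 85.4. A call has 1 to 5 rows; each row shifts and turns the commanded pose from where the row before left it, along the tool's axes as they then stand; what a row does not reach is not made up. A row lasts 1/8 s, in which the tool goes at most 62.5 mm and 10.7 degrees, less where a joint would pass 70% of its speed; a pose out of reach is approached as far as the arm can. A call with a number of a shift or a turn outside -1 to 1 is refused whole. A call with a gripper value outside its range is refused whole. The fingers move at their own pace and stop on an object; "squeeze" is the grip in N (left out, the last holds). Time passes only in rows, so rows that do not move let the fingers close. It gives the time, the measured TCP pose, the force and the opening at its end, in the units of the state.
- read_state(): the state, without advancing time (a new reading comes with each control period).
- read_camera(name): name is "scene" or "top"; returns the picture (420x560x3 uint8, red, green, blue); there is no depth.
- camera_info(name): a dict with "intrinsics" (3x3 intrinsics, pixels), "dist_coeffs" ([k1, k2, p1, p2, k3] as OpenCV has them; the pictures are not rectified), "pose" (4x4, takes a point from camera to world coordinates). Camera axes: x right, y down, z forward; pixel columns grow to the right and rows downward; lengths in m; the calibration is good to about 2 mm. A picture is of the moment at which its call begins. camera_info takes no time and is no camera call.
- finish_job(): hands the job in, once; it reports no verdict.
The state is a dict: "time": time; "q": joint angles; "joint_vel": joint speeds; "joint_torque": joint torques, N m; "tool_pos": TCP position; "tcp_rot": TCP orientation; "wrist_force": force on the tool from outside, world axes, zero at the start; "torque": the same for the moment, N m; "width": opening from 0.0 (shut) to 1.0 (fully open).
Only numpy, scipy, OpenCV 4.12 (cv2) and the standard library are available. Lean on these libraries where they do the work, as an engineer would, in place of code of your own. Each camera call takes 0.05 s, during which the arm holds its last target. There are 200 camera calls.

TASK

First put the long stop pin down through the eye at the side of the slide stand until its head sits on the eye, and leave it there. Then pull up the sleeve's lock plunger by its black knob, slide the sleeve towards the stop eye to the very next hole of the tube, and push the plunger fully home in that hole. Finish while still gripping the knob with the plunger held home (do not let go), and leave the short pin and the small things beside the pin block where they are.

Things in the scene. Friction and masses are not known exactly. Their poses are not given: they have to be found in the camera images.
- stand: fixed slide stand, 130 x 360 mm dark steel base plate carrying a 40 mm square aluminium tube that runs along its own y axis, 300 mm long, upper face 70 mm above the bench, with 12 mm holes in it every 45 mm. Origin on the bench under the hole to which the sleeve must go; its +y points along the tube towards the open end and the stop eye. Place and yaw vary.
- eye (a point): centre of the upper face of the stop eye, a 34 mm square steel plate 10 mm thick with an upright 15 mm through hole (bevelled mouth), 70 mm above the bench at [-52, 68] mm in the stand's x, y. Its upper face is level with the tube's.
- next_hole (a point): centre of the next hole, on the tube's upper face (70 mm above the bench): where the plunger must go. Axes as the stand's.
- sleeve (a joint): slide of the grey sleeve (60 mm long, rides on the tube) along the stand's +y, m: about 0 at the start, locked in the present hole with about 2 mm of play either way; 0.045 at the next hole. It slides with about 3 N of friction and has no spring. A lug on the sleeve meets the stop pin at about 0.065.
- plunger (a joint): lift of the lock plunger along vertical, m: 0 fully home in a hole, 0.014 pulled right up (end stop). The nose is 8 mm thick with a round end and clears the tube above 0.010. At home it locks the sleeve; it drops into a hole when within about 3 mm of its middle. A light spring (2 N at home, 4 N at the top) pushes it down.
- knob (a point): centre of the plunger's upright black cylindrical knob, 23 mm diameter and 34 mm high, on top of the sleeve; centre 120 mm above the bench when home (underside 103 mm, top 137 mm). Below it a 26 mm diameter steel housing ends at 100 mm. The knob rises and travels with the plunger and the sleeve.
- pin_mid (a point): middle of the long stop pin, half-way up its 86 mm: a steel shaft 10 mm diameter and 50 mm long with tapered foot, below a plain cylindrical head 17 mm diameter and 36 mm high. The middle is 43 mm above the foot, 7 mm below the head's underside. z axis up along the pin. It stands loosely upright in one of the two sockets (30 mm deep) of the pin block; its head's underside is 60 mm above the bench. Weighs about 50 to 100 g.
- short_pin_mid (a point): middle of the short pin (68 mm long, shaft 32 mm, same head, so its head stands 18 mm lower) in the other socket, 70 mm from the long pin. Not needed: leave it.
- pin_block: fixed grey plastic block 60 x 130 x 40 mm with two sockets along its own y at -35 and +35 mm. Origin at the centre of its underside.
- tin: round steel tin 68 mm diameter, 31 mm high, on the bench, a bystander.
- module_a: small steel plug-in module 14 x 60 x 10 mm on the bench, a bystander.
- module_b: another such module, a bystander.

How it is judged:
On the way, in this order (a step that is already met when the one before it is completed fails the run):
1. the long pin stands in the eye, its head down on it, the sleeve still locked in its first hole (horizontal distance between pin_mid and eye below 0.006 m and z of pin_mid in the frame of eye below -0.003 m and angle between pin_mid's own z axis and vertical below 0.15 rad and value of joint sleeve below 0.006 m), for 0.2 s.
2. the plunger is pulled clear of the tube (value of joint plunger above 0.0095 m), for 0.05 s.
3. the sleeve is at the next hole with the plunger home in it (value of joint sleeve between 0.0415 and 0.0485 m and value of joint plunger below 0.0025 m), for 0.2 s.
At the end, for the whole second after the job is handed in: Still gripping: over 3 N of finger force on the knob, the grasp point within 30 mm of its centre, plunger within 2.5 mm of home, sleeve within 3.5 mm of the next hole (0.045), long pin in the eye with its head within 4 mm of the face, 6 mm of centre and 0.15 rad of upright (all of step 3 and contact force between the fingers and plunger above 3 N and distance between the grasp point and knob below 0.03 m and horizontal distance between pin_mid and eye below 0.006 m and z of pin_mid in the frame of eye below -0.003 m and angle between pin_mid's own z axis and vertical below 0.15 rad); the arm keeps its last pose, push and grip.
It fails at once if the short pin is taken or tipped (distance of short_pin_mid from where it was at the start of the episode above 0.03 m or angle between short_pin_mid's own z axis and vertical above 0.5 rad).
It fails at once if a bystander is shoved more than 30 mm (distance of any of tin, module_a, module_b from where it was at the start of the episode above 0.03 m).
It also fails if it takes over 48 s, if anything falls off the work surface, if the arm or the gripper's body presses on something with over 40 N, if the wrist force passes 120 N, or if a joint passes its speed limit or range.

## Working session

There is one attempt and no reset: what is moved stays moved. The work goes in short steps, Python scripts to look and compute and a tool call to move; the robot and the scene stay as the last step left them, time stands still between calls to the robot, and variables do not carry over. Pictures are saved under pics/ and viewed, about 8 in all and at most 12, crops included, and the job is handed in when it is done.

Besides the shell and the picture viewer there is one more tool, called after "Request:" as name(argument=value, ...), one argument or row to a line, values as JSON. play_rows: Moves the arm, as the interface text tells. Shifts and turns lie within -1 to 1; 1 stands for 1000 mm of shift or 2 pi rad of turn. Its arguments: {"type":"object","properties":{"motion":{"type":"array","items":{"type":"array","items":{"type":"number"}}},"squeeze":{"type":"number"}},"required":["motion"]}

```bash
mkdir -p pics; cat > h.py <<'E'
import numpy as np, cv2
from workcell import *
def ray(cam,uv):
    c=camera_info(cam);K=np.array(c["intrinsics"]);D=np.array(c["dist_coeffs"]);T=np.array(c["pose"])
    p=cv2.undistortPoints(np.array([[uv]],float),K,D)[0,0]
    return T[:3,3],T[:3,:3]@np.array([p[0],p[1],1])
def onz(cam,uv,z):
    o,d=ray(cam,uv);return o+d*(z-o[2])/d[2]
def proj(cam,P):
    c=camera_info(cam);K=np.array(c["intrinsics"]);D=np.array(c["dist_coeffs"]);T=np.linalg.inv(np.array(c["pose"]))
    return cv2.projectPoints(np.array(P,float).reshape(-1,1,3),cv2.Rodrigues(T[:3,:3])[0],T[:3,3],K,D)[0].reshape(-1,2)
def two(uv1,uv2):
    a,d=ray("top",uv1);b,e=ray("scene",uv2)
    s=np.linalg.lstsq(np.c_[d,-e],b-a,rcond=None)[0]
    p,q=a+d*s[0],b+e*s[1];return (p+q)/2,np.linalg.norm(p-q)
def snap(cam,name,crop=None,f=1):
    im=read_camera(cam)[...,::-1].copy()
    cv2.imwrite(f"pics/raw_{name}.png",im)
    if crop: x,y,w,h=crop; im=im[y:y+h,x:x+w]
    cv2.imwrite(f"pics/{name}.png",cv2.resize(im,None,fx=f,fy=f,interpolation=cv2.INTER_CUBIC))
E
python3 -c "
from h import *
np.set_printoptions(precision=3,suppress=True)
snap('top','t0',None,1.4);snap('scene','s0',None,1.4)
for c in('top','scene'):print(camera_info(c))
print(read_state())"
```

```text
{'intrinsics': array([[422.433,   0.   , 274.928],
       [  0.   , 422.433, 218.484],
       [  0.   ,   0.   ,   1.   ]]), 'dist_coeffs': array([0.019, 0.   , 0.   , 0.   , 0.   ]), 'pose': array([[-0.022, -0.994,  0.104,  0.454],
       [-1.   ,  0.023,  0.   ,  0.138],
       [-0.003, -0.104, -0.995,  0.873],
       [ 0.   ,  0.   ,  0.   ,  1.   ]])}
{'intrinsics': array([[542.134,   0.   , 272.618],
       [  0.   , 542.134, 217.609],
       [  0.   ,   0.   ,   1.   ]]), 'dist_coeffs': array([-0.103,  0.   ,  0.   ,  0.   ,  0.   ]), 'pose': array([[-0.264,  0.633, -0.727,  1.441],
       [ 0.964,  0.182, -0.192,  0.404],
       [ 0.01 , -0.752, -0.659,  0.919],
       [ 0.   ,  0.   ,  0.   ,  1.   ]])}
{'time': 0.1, 'q': array([ 1.28 ,  0.265,  1.605,  0.   ,  1.274, -0.037]), 'joint_vel': array([-0.002,  0.   , -0.   , -0.001, -0.003, -0.001]), 'joint_torque': array([  0.   , -51.67 , -36.859,  -0.   ,   0.006,  -0.   ]), 'tool_pos': array([0.169, 0.653, 0.23 ]), 'tcp_rot': array([-0.398, -3.116,  0.003]), 'wrist_force': array([ 0.073, -0.484,  0.701]), 'torque': array([-0.006,  0.085,  0.038]), 'width': 1.0014565172751246}
```

View pics/t0.png

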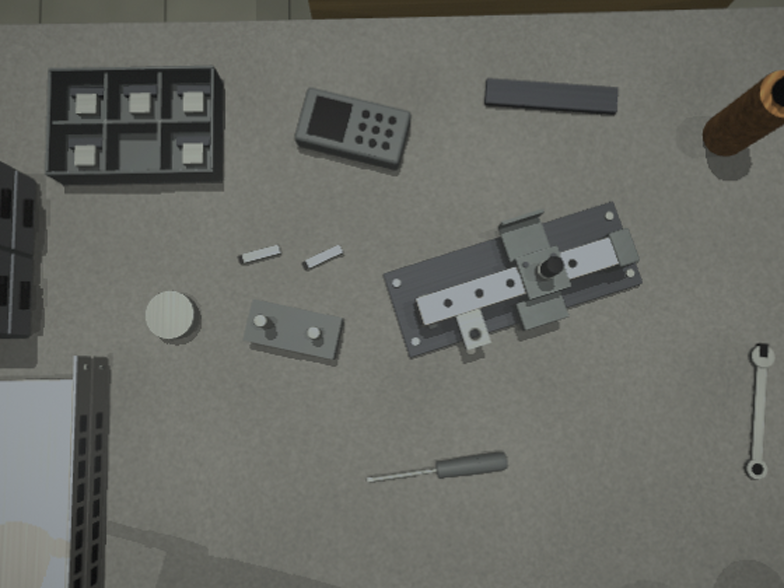

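View pics/s0.png

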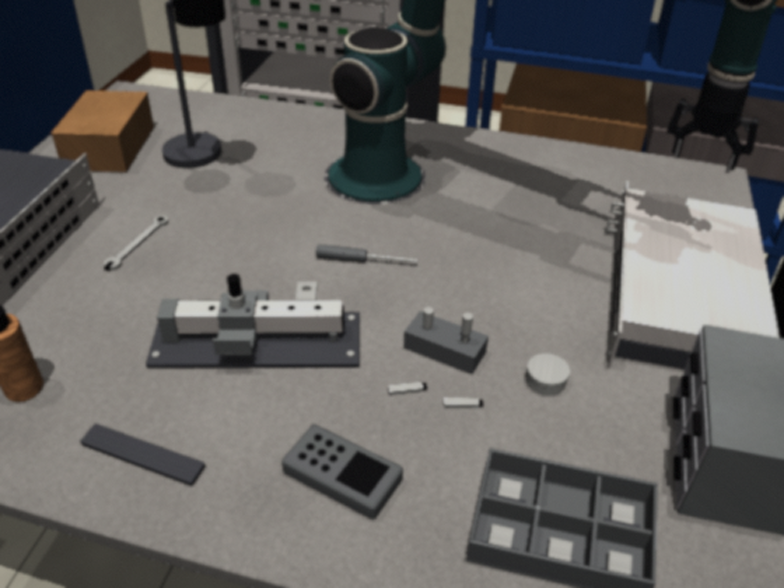

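The top view (1.4x pixels) shows the tube holes at (447,303), (479,293), (510,283) and (573,264). The eye is at (475,334), the knob at about (550,265), and the pin heads at (261,321) and (313,333). The scene view shows the taller pin on the right, at (466,325), which is the left one in the top view. Next I refine these.

```bash
cat > m.py <<'E'
from h import *
np.set_printoptions(precision=4,suppress=True)
t=cv2.imread('pics/raw_t0.png',0);s=cv2.imread('pics/raw_s0.png',0)
def blob(im,u,v,r,dark,off=25):
    u,v=int(u),int(v);w=im[v-r:v+r+1,u-r:u+r+1]
    m=cv2.threshold(w,0,255,(cv2.THRESH_BINARY_INV if dark else cv2.THRESH_BINARY)+cv2.THRESH_OTSU)[1]
    n,l,st,c=cv2.connectedComponentsWithStats(m)
    k=min(range(1,n),key=lambda i:np.hypot(*(c[i]-r))-0.02*st[i][4]);return c[k]+[u-r,v-r],st[k]
H=[]
for p in [(447,303),(479,293),(510,283),(573,264),(475,334)]:
    c,st=blob(t,p[0]/1.4,p[1]/1.4,5,True);P=onz('top',c,.07);H.append(P);print('hole',c,st,P)
H=np.array(H);print('spacings',np.linalg.norm(np.diff(H[:4],axis=0),axis=1))
k=np.array([2,1,0,-2]);A=np.c_[k*.045,np.ones(4)];
sol=np.linalg.lstsq(A,H[:4,:2],rcond=None)[0];d=sol[0];n=np.linalg.norm(d);d/=n;o=sol[1]
x=np.array([d[1],-d[0]]);print('scale',n,'o',o,'d',d,'yaw',np.arctan2(-d[0],d[1]),'eye pred',o-.052*x+.068*d,'knob pred',o-.045*d)
for nm,p,z in [('long',(261,321),.096),('short',(313,333),.078)]:
    c,st=blob(t,p[0]/1.4,p[1]/1.4,8,False);print(nm,c,st,onz('top',c,z))
for nm,p,q in [('long',(261,321),(467,317)),('short',(313,333),(428,311))]:
    print(nm,two(np.array(p)/1.4,np.array(q)/1.4))
a=cv2.resize(cv2.imread('pics/raw_t0.png')[200:265,165:260],None,fx=6,fy=6,interpolation=2)
b=cv2.resize(cv2.imread('pics/raw_s0.png')[215:265,285:355],None,fx=6,fy=6,interpolation=2)
W=800;o=np.zeros((700,580,3),np.uint8);o[:390,:570]=a;o[395:695,:420]=b
cv2.imwrite('pics/c1.png',cv2.resize(o,None,fx=.85,fy=.85))
E
python3 m.py
```

```text
hole [319.4828 216.1034] [ 3  2  6  7 29] [0.5414 0.0527 0.07  ]
hole [341.8182 208.9697] [ 2  2  6  7 33] [0.5541 0.0095 0.07  ]
hole [364.1034 201.6897] [ 3  2  6  6 29] [ 0.5672 -0.0337  0.07  ]
hole [408.5333 187.6333] [ 2  2  6  6 30] [ 0.5925 -0.12    0.07  ]
hole [338.8929 238.4107] [ 1  2  9  8 56] [0.4979 0.0172 0.07  ]
spacings [0.045  0.0451 0.0899]
scale 1.0003514335743713 o [ 0.567  -0.0337] d [-0.284   0.9588] yaw 0.2879512133968367 eye pred [0.4978 0.0168] knob pred [ 0.5798 -0.0768]
long [185.1754 228.5614] [ 3  4  9  8 57] [0.5211 0.3038 0.096 ]
short [223.3654 237.1538] [ 5  5  8  8 52] [0.5048 0.2358 0.078 ]
long (array([0.5199, 0.3032, 0.0917]), np.float64(0.001549189839871912))
short (array([0.5036, 0.236 , 0.0745]), np.float64(0.0002036282560125359))
```

View pics/c1.png

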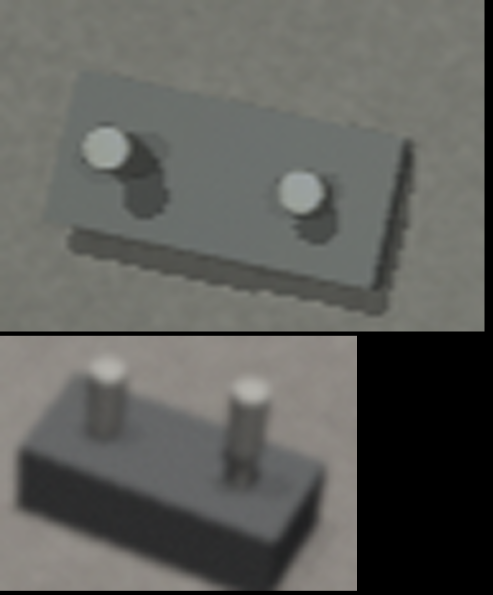

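Request:
play_rows(
  motion=[
    [0,0,0,-0.0288,45],
    [0,0,0,-0.0288,45],
    [0,0,0,-0.0288,45],
    [0,0,0,0,45],
  ],
  squeeze=40,
)

```text
time: 0.6
tool_pos: [0.1694, 0.653, 0.2306]
tcp_rot: [0.449, -3.109, 0.002]
wrist_force: [-0.7, -0.2, -0.4]
width: 0.528
```

```bash
cat > g.py <<'E'
import sys
from h import *
from scipy.spatial.transform import Rotation as R
np.set_printoptions(precision=4,suppress=True)
s=read_state();r=R.from_rotvec(s["tcp_rot"]);M=r.as_matrix()
print('t',s['time'],'tcp',s['tool_pos'],'F',s['wrist_force'],'w',s['width'],'q',s['q'])
print('yaxis deg',np.degrees(np.arctan2(M[1,1],M[0,1])),'tilt z',M[:,2])
if len(sys.argv)>3: print('shift(units)',M.T@(np.array(sys.argv[1:4],float)-s['tool_pos']))
E
python3 g.py .521 .304 .13
```

```text
t 0.6 tcp [0.1694 0.653  0.2306] F [-0.7368 -0.1837 -0.4076] w 0.5280731650375025 q [ 1.2801  0.2643  1.6047  0.      1.2737 -0.5778]
yaxis deg 106.4518310125473 tilt z [-0.0003 -0.0011 -1.    ]
shift(units) [-0.2385 -0.4342  0.1009]
```

Request:
play_rows(
  motion=[
    [-0.024,-0.0434,0.01,0,45],
    [-0.024,-0.0434,0.01,0,45],
    [-0.024,-0.0434,0.01,0,45],
    [-0.024,-0.0434,0.01,0,45],
    [-0.024,-0.0434,0.01,0,45],
  ],
)

```text
time: 1.23
tool_pos: [0.3472, 0.4783, 0.1809]
tcp_rot: [-0.447, 3.11, -0.0]
wrist_force: [0.3, 0.3, 0.2]
width: 0.53
```

Request:
play_rows(
  motion=[
    [-0.024,-0.0434,0.01,0,45],
    [-0.024,-0.0434,0.01,0,45],
    [-0.024,-0.0434,0.01,0,45],
    [-0.024,-0.0434,0.01,0,45],
    [-0.0225,-0.0434,0.01,0,45],
  ],
)

```text
time: 1.85
tool_pos: [0.5228, 0.3041, 0.1309]
tcp_rot: [-0.446, 3.11, 0.0]
wrist_force: [0.9, 0.7, -0.2]
width: 0.526
```

```bash
python3 g.py .521 .304 .066
```

```text
t 1.85 tcp [0.5228 0.3041 0.1309] F [ 0.8772  0.7172 -0.195 ] w 0.5258469873753326 q [ 0.4856  0.2136  1.859   0.0001  1.0689 -1.3703]
yaxis deg 106.33228394823574 tilt z [ 0.0001  0.0001 -1.    ]
shift(units) [0.0018 0.0004 0.0649]
```

Request:
play_rows(
  motion=[
    [0.0018,0,0.025,0,45],
    [0,0,0.025,0,45],
    [0,0,0.015,0,45],
    [0,0,0,0,10],
    [0,0,0,0,10],
  ],
)

```text
time: 2.48
tool_pos: [0.5204, 0.305, 0.0669]
tcp_rot: [-0.452, 3.108, -0.001]
wrist_force: [0.3, -1.8, -1.2]
width: 0.185
```

Request:
play_rows(
  motion=[
    [0,0,0,0,10],
    [0,0,0,0,10],
  ],
)

```text
time: 2.72
tool_pos: [0.5204, 0.305, 0.067]
tcp_rot: [-0.452, 3.108, 0.0]
wrist_force: [-0.9, -1.7, -1.0]
width: 0.185
```

```bash
python3 g.py; python3 -c "
from h import *
snap('top','t1');snap('scene','s1')
a=cv2.imread('pics/raw_t1.png')[180:270,150:270];b=cv2.imread('pics/raw_s1.png')[180:270,270:390]
cv2.imwrite('pics/c2.png',cv2.resize(np.hstack([a,b]),None,fx=3.2,fy=3.2,interpolation=2))"
```

```text
t 2.725 tcp [0.5204 0.305  0.067 ] F [-0.9444 -1.715  -1.0178] w 0.18518612773961277 q [ 0.489   0.2803  1.9083 -0.0003  0.9521 -1.3708]
yaxis deg 106.56422602114198 tilt z [ 0.0009  0.0003 -1.    ]
```

View pics/c2.png

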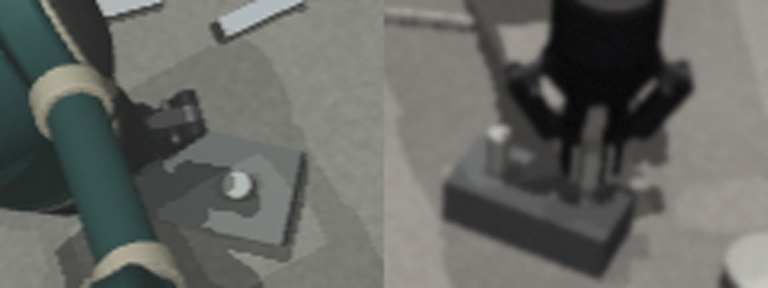

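The picture shows the long pin head between the fingers. The short pin, at about (237,185) in the left crop and (497,150) in the right, is untouched. Now I lift.

Request:
play_rows(
  motion=[
    [0,0,-0.01,0,10],
    [0,0,-0.02,0,10],
    [0,0,-0.03,0,10],
    [0,0,-0.04,0,10],
    [0,0,0,0,10],
  ],
)

```text
time: 3.45
tool_pos: [0.5235, 0.307, 0.1729]
tcp_rot: [-0.451, 3.099, 0.006]
wrist_force: [0.1, -0.1, -0.6]
width: 0.181
```

```bash
python3 g.py .4979 .017 .165
```

```text
t 3.45 tcp [0.5235 0.307  0.1729] F [ 0.0605 -0.0659 -0.622 ] w 0.1810546560537381 q [ 0.4891  0.1721  1.8256  0.0004  1.1328 -1.371 ]
yaxis deg 106.56237035856365 tilt z [ 0.0096  0.0056 -0.9999]
shift(units) [ 0.1072 -0.2707  0.006 ]
```

Request:
play_rows(
  motion=[
    [0.013,-0.034,0,0,10],
    [0.013,-0.034,0,0,10],
    [0.013,-0.034,0,0,10],
    [0.013,-0.034,0,0,10],
    [0.013,-0.034,0,0,10],
  ],
)

```text
time: 4.08
tool_pos: [0.5058, 0.1224, 0.1663]
tcp_rot: [0.453, -3.109, -0.0]
wrist_force: [0.6, -0.3, 0.0]
width: 0.185
```

Request:
play_rows(
  motion=[
    [0.013,-0.034,0,0,10],
    [0.013,-0.034,0,0,10],
    [0.013,-0.03,0,0,10],
    [0,0,0,0,10],
  ],
)

```text
time: 4.58
tool_pos: [0.4963, 0.0168, 0.1662]
tcp_rot: [0.448, -3.109, 0.0]
wrist_force: [0.6, 0.5, -0.6]
width: 0.185
```

```bash
python3 g.py .4979 .017 .15; python3 -c "
from h import *
snap('top','t2');snap('scene','s2')
a=cv2.imread('pics/raw_t2.png')[170:270,280:400];b=cv2.imread('pics/raw_s2.png')[150:250,150:270]
cv2.imwrite('pics/c3.png',cv2.resize(np.hstack([a,b]),None,fx=3.3,fy=3.3,interpolation=2))"
```

```text
t 4.575 tcp [0.4963 0.0168 0.1662] F [ 0.5506  0.527  -0.6486] w 0.1852759739519442 q [-0.0163 -0.0237  2.0488 -0.0001  1.1168 -1.873 ]
yaxis deg 106.38551542834338 tilt z [-0.0002 -0.0001 -1.    ]
shift(units) [-0.0016 -0.0003  0.0162]
```

View pics/c3.png

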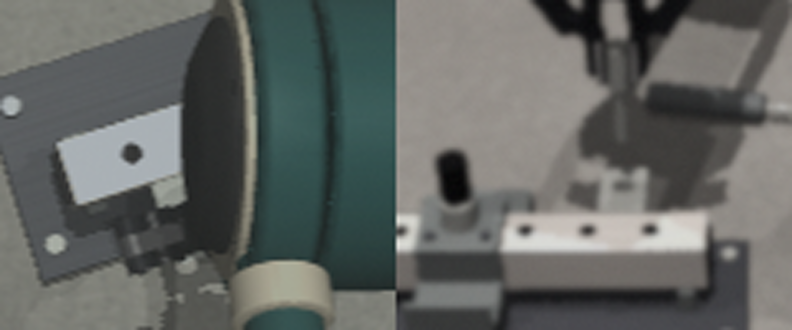

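The scene crop shows the pin hanging upright, its foot at about (621,140), above the eye hole at (624,186). I check that against projection.

```bash
python3 -c "
from h import *
print(proj('scene',[[.4963,.0168,.109],[.4979,.017,.109],[.4979,.017,.07],[.4979,.017,.153]]))"
```

```text
[[217.61458609 192.60972718]
 [217.46716563 193.02569765]
 [218.36442702 205.53723113]
 [216.41953867 178.31180545]]
```

Request:
play_rows(
  motion=[
    [-0.0016,0,0.015,0,10],
    [0,0,0.015,0,10],
    [0,0,0.007,0,10],
    [0,0,0.007,0,10],
    [0,0,0,0,10],
  ],
)

```text
time: 5.3
tool_pos: [0.4978, 0.0189, 0.1215]
tcp_rot: [0.453, -3.107, -0.0]
wrist_force: [0.2, 0.5, -1.5]
width: 0.185
```

Request:
play_rows(
  motion=[
    [0,0,0.006,0,10],
    [0,0,0.006,0,10],
    [0,0,0,0,10],
  ],
)

```text
time: 5.68
tool_pos: [0.4978, 0.0187, 0.1097]
tcp_rot: [0.452, -3.108, -0.0]
wrist_force: [0.1, -0.2, -0.8]
width: 0.184
```

```bash
python3 g.py .498 .017 .077
```

```text
t 5.675 tcp [0.4978 0.0187 0.1097] F [ 0.1033 -0.1617 -0.774 ] w 0.18394153376134972 q [-0.0124  0.042   2.0972  0.0001  1.0034 -1.8721]
yaxis deg 106.55334189952505 tilt z [-0.001   0.0001 -1.    ]
shift(units) [ 0.0003 -0.0017  0.0327]
```

Request:
play_rows(
  motion=[
    [0,0,0.008,0,10],
    [0,0,0.008,0,10],
    [0,0,0.008,0,10],
    [0,0,0.004,0,10],
    [0,0,0,0,10],
  ],
)

```text
time: 6.3
tool_pos: [0.4979, 0.0188, 0.0817]
tcp_rot: [0.452, -3.108, -0.0]
wrist_force: [-0.0, 0.3, 0.4]
width: 0.186
```

Request:
play_rows(
  motion=[
    [0,0,0.002,0,10],
    [0,0,0.0015,0,10],
    [0,0,0,0,10],
  ],
)

```text
time: 6.68
tool_pos: [0.4984, 0.0188, 0.0788]
tcp_rot: [-0.452, 3.109, 0.0]
wrist_force: [-0.4, -0.1, -0.8]
width: 0.181
```

Request:
play_rows(
  motion=[
    [0,0,0.0015,0,10],
    [0,0,0,0,10],
  ],
)

```text
time: 6.92
tool_pos: [0.4982, 0.0188, 0.0772]
tcp_rot: [0.452, -3.109, -0.0]
wrist_force: [-0.7, 0.6, -1.3]
width: 0.185
```

Request:
play_rows(
  motion=[
    [0,0,0.001,0,10],
    [0,0,0,0,10],
  ],
)

```text
time: 7.18
tool_pos: [0.4985, 0.0188, 0.0765]
tcp_rot: [-0.452, 3.109, -0.0]
wrist_force: [-0.7, -0.4, 2.3]
width: 0.189
```

Request:
play_rows(
  motion=[
    [0,0,0.001,0,10],
    [0,0,0,0,10],
  ],
)

```text
time: 7.42
tool_pos: [0.4986, 0.0188, 0.0764]
tcp_rot: [-0.453, 3.109, -0.0]
wrist_force: [-3.7, 0.4, 8.3]
width: 0.184
```

The pin head has seated: 8 N upward, and the TCP has stopped. I release it and rise.

Request:
play_rows(
  motion=[
    [0,0,-0.001,0,10],
    [0,0,0,0,35],
    [0,0,0,0,35],
    [0,0,0,0,35],
    [0,0,-0.01,0,35],
  ],
)

```text
time: 8.05
tool_pos: [0.4973, 0.0188, 0.0857]
tcp_rot: [0.452, -3.107, -0.001]
wrist_force: [0.2, -0.3, -0.1]
width: 0.41
```

Request:
play_rows(
  motion=[
    [0,0,-0.03,0,45],
    [0,0,-0.03,0,45],
    [0,0,-0.03,0,45],
    [0,0,0,0,45],
  ],
)

```text
time: 8.55
tool_pos: [0.5009, 0.0188, 0.18]
tcp_rot: [-0.452, 3.102, -0.002]
wrist_force: [-0.0, 0.0, 0.2]
width: 0.529
```

```bash
python3 g.py .5798 -.0768 .165; python3 -c "
from h import *
snap('scene','s3',(110,150,200,120),4)"
```

```text
t 8.55 tcp [0.5009 0.0188 0.18  ] F [-0.0433  0.0398  0.1715] w 0.5289762162127598 q [-0.0122 -0.0324  2.0303  0.      1.1365 -1.8721]
yaxis deg 106.56491887108913 tilt z [ 0.0071 -0.0001 -1.    ]
shift(units) [-0.0483 -0.1141  0.0156]
```

View pics/s3.png

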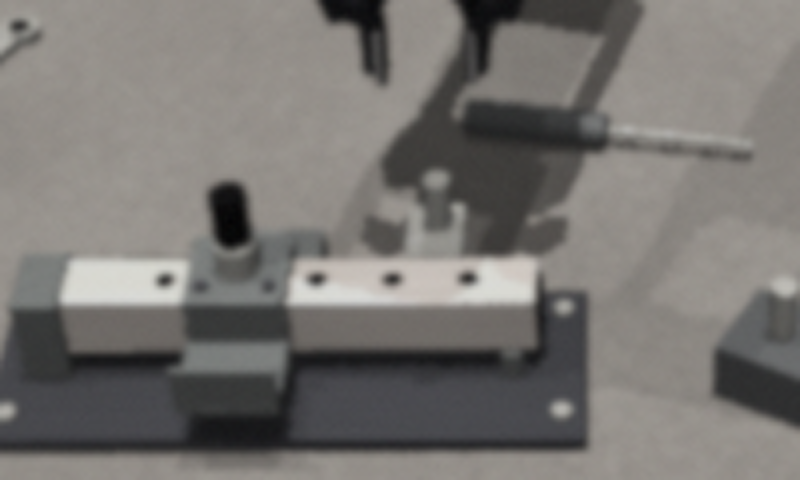

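The pin stands in the eye with its head at (435,185), down on the plate. The knob top is at (226,187). I check the knob position, then approach.

```bash
python3 -c "
from h import *
print(onz('scene',(110+226/4,150+187/4),.137))
t=cv2.imread('pics/raw_t0.png').astype(int)
w=t[170:205,380:410].max(2);m=((w<45)*255).astype(np.uint8)
n,l,st,c=cv2.connectedComponentsWithStats(m);
for i in range(1,n):
  if st[i][4]>20: print(c[i]+[380,170],st[i])
print(proj('top',[[.5798,-.0768,.12],[.5798,-.0768,.137]]))
"
```

```text
[ 0.57555171 -0.07751589  0.137     ]
[390.18644068 192.71186441] [ 6 16 12 12 59]
[[393.54163568 190.22957143]
 [396.21837144 188.57897447]]
```

Request:
play_rows(
  motion=[
    [-0.016,-0.038,0,0,45],
    [-0.016,-0.038,0,0,45],
    [-0.016,-0.038,0,0,45],
    [0,0,0,0,45],
  ],
)

```text
time: 9.1
tool_pos: [0.5773, -0.0787, 0.1746]
tcp_rot: [0.448, -3.108, -0.0]
wrist_force: [0.0, 1.0, 0.4]
width: 0.527
```

```bash
python3 g.py .5798 -.0768 .105
```

```text
t 9.1 tcp [ 0.5773 -0.0787  0.1746] F [0.0123 0.9639 0.3742] w 0.5272538488472008 q [-0.178   0.1342  1.8658 -0.0004  1.1434 -2.0351]
yaxis deg 106.41730448551856 tilt z [-0.0019 -0.0001 -1.    ]
shift(units) [-0.0031  0.0011  0.0696]
```

Request:
play_rows(
  motion=[
    [-0.0025,0.001,0.025,0,45],
    [0,0,0.025,0,45],
    [0,0,0.018,0,45],
    [0,0,0,0,45],
    [0,0,0,0,15],
  ],
)

```text
time: 9.72
tool_pos: [0.5793, -0.075, 0.1088]
tcp_rot: [-0.453, 3.108, -0.001]
wrist_force: [-0.1, -4.7, 0.8]
width: 0.323
```

Request:
play_rows(
  motion=[
    [0,0,0,0,15],
    [0,0,0,0,15],
    [0,0,0,0,15],
  ],
)

```text
time: 10.1
tool_pos: [0.5795, -0.0755, 0.1093]
tcp_rot: [-0.452, 3.107, -0.001]
wrist_force: [-1.7, -2.6, 3.1]
width: 0.254
```

```bash
python3 g.py
```

```text
t 10.1 tcp [ 0.5795 -0.0755  0.1093] F [-1.6716 -2.5634  3.1376] w 0.25410073458302734 q [-0.172   0.1988  1.9211 -0.0004  1.0202 -2.0316]
yaxis deg 106.55885387318284 tilt z [ 0.0015 -0.0006 -1.    ]
```

The jaws hold the knob (21.7 mm reading, the same offset as with the pin). I lift the plunger.

Request:
play_rows(
  motion=[
    [0,0,-0.004,0,15],
    [0,0,-0.004,0,15],
    [0,0,-0.004,0,15],
    [0,0,0,0,15],
  ],
  squeeze=60,
)

```text
time: 10.6
tool_pos: [0.5793, -0.0752, 0.1205]
tcp_rot: [-0.452, 3.108, -0.0]
wrist_force: [4.0, -2.0, -4.7]
width: 0.251
```

```bash
python3 g.py; python3 -c "
from h import *
snap('scene','s4',(110,150,200,120),4)"
```

```text
t 10.6 tcp [ 0.5793 -0.0752  0.1205] F [ 3.9975 -1.9884 -4.7401] w 0.2512237562020113 q [-0.1717  0.1868  1.9125  0.      1.0415 -2.0316]
yaxis deg 106.56194938000448 tilt z [ 0.0008 -0.0001 -1.    ]
```

View pics/s4.png

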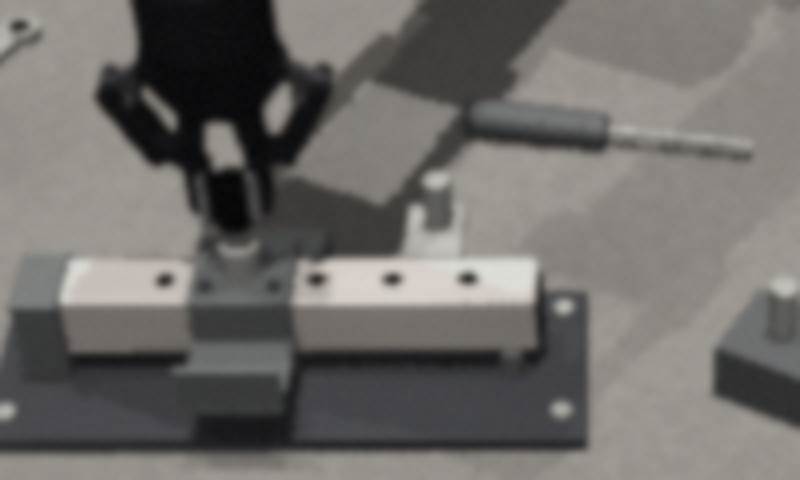

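The plunger is up, with steel showing below the knob at (238,255), and the stop pin is unchanged. I lift slightly more, then slide.

Request:
play_rows(
  motion=[
    [0,0,-0.0015,0,15],
    [0,0,0,0,15],
  ],
)

```text
time: 10.9
tool_pos: [0.5792, -0.0751, 0.1219]
tcp_rot: [-0.452, 3.108, -0.0]
wrist_force: [3.1, -1.3, -5.2]
width: 0.249
```

Request:
play_rows(
  motion=[
    [0,0.008,0,0,15],
    [0,0.01,0,0,15],
    [0,0.01,0,0,15],
    [0,0.008,0,0,15],
    [0,0,0,0,15],
  ],
)

```text
time: 11.52
tool_pos: [0.5687, -0.0395, 0.1218]
tcp_rot: [-0.453, 3.108, 0.002]
wrist_force: [4.3, 1.9, -4.7]
width: 0.248
```

```bash
python3 g.py .5668 -.0332 .122
```

```text
t 11.525 tcp [ 0.5687 -0.0395  0.1218] F [ 4.2588  1.8773 -4.737 ] w 0.24821984838406777 q [-0.1139  0.1605  1.9409  0.0018  1.0401 -1.9749]
yaxis deg 106.57733246403114 tilt z [ 0.0003  0.0015 -1.    ]
shift(units) [ 0.      0.0065 -0.0002]
```

Request:
play_rows(
  motion=[
    [0,0.0065,0,0,15],
    [0,0,0,0,15],
    [0,0,0.004,0,15],
    [0,0,0.004,0,15],
    [0,0,0,0,15],
  ],
)

```text
time: 12.15
tool_pos: [0.567, -0.034, 0.1135]
tcp_rot: [-0.452, 3.108, 0.001]
wrist_force: [4.1, 3.3, -4.7]
width: 0.245
```

Request:
play_rows(
  motion=[
    [0,0,0.003,0,15],
    [0,0,0.002,0,15],
    [0,0,0,0,15],
  ],
)

```text
time: 12.52
tool_pos: [0.5672, -0.0341, 0.1094]
tcp_rot: [-0.452, 3.108, 0.001]
wrist_force: [2.9, 3.7, 0.9]
width: 0.251
```

Request:
play_rows(
  motion=[
    [0,0,0.002,0,15],
    [0,0,0,0,15],
  ],
)

```text
time: 12.78
tool_pos: [0.5674, -0.0346, 0.1093]
tcp_rot: [-0.452, 3.108, -0.001]
wrist_force: [-1.1, 2.4, 12.4]
width: 0.25
```

```bash
python3 g.py; python3 -c "
from h import *
snap('scene','s5',(110,150,200,120),4)"
```

```text
t 12.775 tcp [ 0.5674 -0.0346  0.1093] F [-1.106   2.4394 12.4011] w 0.2497984116776967 q [-0.1046  0.1707  1.9548 -0.0001  1.0149 -1.9644]
yaxis deg 106.55994505655003 tilt z [ 0.0012 -0.0002 -1.    ]
```

View pics/s5.png

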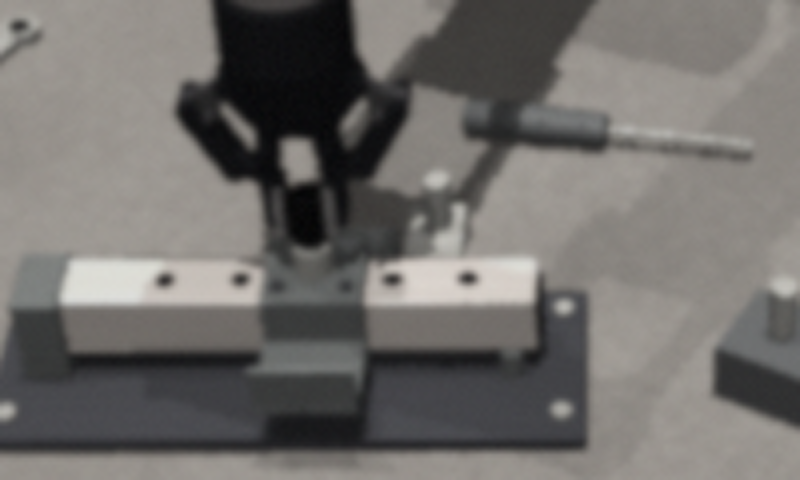

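The plunger is home: the TCP is at the same height as at the first home (0.1093 m), with 12 N upward, and the pin is still seated. Travel is about 43 mm, so I nudge 1.5 mm along the tube to centre it in the play.

Request:
play_rows(
  motion=[
    [0,0.0015,0,0,15],
    [0,0,0,0,15],
    [0,0,0,0,15],
    [0,0,0,0,15],
  ],
)

```text
time: 13.32
tool_pos: [0.5674, -0.0343, 0.1093]
tcp_rot: [-0.453, 3.107, -0.004]
wrist_force: [-0.7, -1.2, 10.2]
width: 0.247
```

```bash
python3 g.py
```

```text
t 13.325 tcp [ 0.5674 -0.0343  0.1093] F [-0.6716 -1.2498 10.2251] w 0.2466215574860823 q [-0.103   0.1698  1.9558 -0.0023  1.0136 -1.9619]
yaxis deg 106.57693437223583 tilt z [ 0.0022 -0.0022 -1.    ]
```

```bash
python3 -c "
from h import *
finish_job()"; python3 g.py
```

```text
the job is handed in; nothing more can be done
the job is handed in; nothing more can be done
```

I handed the job in at about 13.3 s, still gripping the knob with the plunger pressed home. No verdict was reported.

**What I did:** I put the long pin into the stop eye until it seated, at 8 N upward with the arm's descent stopped. I then lifted the plunger about 12.6 mm by its knob, slid the sleeve one hole towards the eye, and pushed the plunger home there.

**Last checks:**
- **Plunger:** The tool height when home in the new hole is the same as at the first hole (0.1093 m). It presses down with about 10 N and has a firm grip.
- **Stop pin:** The last picture shows it upright in the eye with its head down.
- **Bystanders:** The short pin in its block looked unmoved in the last picture. The tin and modules were not in that crop. The arm path stayed clear of them, but I did not check them again.

**One disagreement:** The tool moved only about 42.6 mm between the two home positions, against 45 mm expected. By eye the sleeve's edge moved about 45 mm from where it stood before I gripped the knob. Gripping seems to have shifted it about 2 to 3 mm within its play. A final 1.5 mm nudge along the tube moved the tool only 0.3 mm, consistent with the nose being locked in the hole.

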